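# Lock a router tool holder in its tightening stand

### The arm

A 6-joint arm with a two-finger parallel gripper is mounted at the origin on the work surface; the furniture and walls round the work are solid. World frame = base frame: x ahead of the robot, y to its left, z up, the work surface at z = 0. Lengths are in mm, angles in degrees, forces in N, time in s.
With the tool pointing down it reaches from about 300 to 850 mm from the base axis. Payload 4.2 kg.
Tool frame: the origin (TCP) lies between the finger pads; the fingertips stand 22 mm ahead of it and the grasp point (between the pads) lies 3 mm ahead of it; z points along the fingers, y is the direction in which the jaws open and shut (so a half turn about z gives the same grasp; the last joint's range is limited). The gripper opens to 91 mm and grips with 3 to 60 N. Pads are 32 mm wide; open, the fingers measure 118 mm over their backs; the gripper's body (76 mm by 178 mm) begins 60 mm behind the grasp point.
Start: joints at [73.052, 18.312, 89.639, -0, 72.044, -1.146], TCP at [156.583, 553.283, 235.976] pointing down, gripper open.
Joint ranges: [-177.97, 177.97], [-48.28, 115.42], [12.27, 149.76], [-77.06, 257.06], [2.81, 150.46], [-146.56, 146.56]. Speed limits (degrees/s): [147.25, 147.25, 180, 180, 180, 180].

### API

Orientations are given as [roll, pitch, yaw] about the fixed x, y, z axes, in that order (R = Rz(yaw) Ry(pitch) Rx(roll)).
In Python, from workcell import * gives the robot as it stands.
- The arm moves only by the shell command python3 -m jog 'ROWS' [OPENING] [FORCE]. ROWS is text: rows parted by semicolons, each of 6 numbers parted by spaces: the shift along the tool's x, y, z in units of 0.5 m (1.0 is 0.5 m), then the turn, a rotation vector about the tool's x, y, z in units of pi/2 rad (1.0 is pi/2 rad). A call has 1 to 20 rows; each row is the pose to reach, as a shift and turn from the pose measured when the call began, along the tool's axes at that moment; what a row does not reach only later rows make up. A row lasts 1/12 s, in which the tool goes at most 41.7 mm and 7.16 degrees, less where a joint would pass 70% of its speed; a pose out of reach is approached as far as the arm can. A call with a number of a shift or a turn outside -1 to 1 is refused whole. A call with a gripper value outside its range is refused whole. OPENING is the opening, from -1 (shut) to 1 (fully open), set as the call begins (- or left out, the last holds). The fingers move at their own pace and stop on an object; FORCE is the grip in N (left out, the last holds). Time passes only in rows, so rows that repeat a pose let the fingers close. It gives the time, the measured TCP pose, the force and the opening at its end, in the units of the state.
- state(): the state, without advancing time (a new reading comes with each control period).
- grab_frame(name): name is "scene" or "top"; returns the picture (384x512x3 uint8, red, green, blue); there is no depth.
- calibration(name): a dict with "mtx" (3x3 intrinsics, pixels), "rvec" (rotation vector, rad) and "tvec" (3), from world to camera coordinates, as OpenCV has them. Camera axes: x right, y down, z forward; pixel columns grow to the right and rows downward; lengths in mm; the calibration is good to about 2 mm. A picture is of the moment at which its call begins. calibration takes no time and is no camera call.
- job_done(): hands the job in, once; it reports no verdict.
Trained networks look in the newest picture that a camera, given by its name, has taken for a name from the list of things; names that differ only in an ending like _2 or _b are one class to them, and where a whole thing is asked for, a point or a joint stands for the part that bears it (a point fixed in the world has none). Each returns a list of dicts, best first, with "confidence" (0 to 1); they miss things now and then, are a little off and sometimes report something else, mostly with a low value. They report only what shows in the picture. A call takes as long as a camera call.
- spot_in(query, camera): "rect" ([left, top, right, bottom] in pixels, round what is visible of it).
- tip_of(query, camera): "location" ([column, row] in pixels: a listed point, or the origin of a listed thing).
The state is a dict: "time_s": time; "qpos": joint angles; "qvel": joint speeds; "effort": joint torques, N m; "ee_pos": TCP position; "ee_rot": TCP orientation; "force": force on the tool from outside, world axes, zero at the start; "torque": the same for the moment, N m; "gripper_width": finger opening in mm.
Only numpy, scipy, OpenCV 4.12 (cv2) and the standard library are available. Lean on these libraries where they do the work, as an engineer would, in place of code of your own. Each camera call takes 0.05 s, during which the arm holds its last target. There are 200 camera calls.

### The job

The router tool with the new brass-coloured bit has to be locked in the green tightening stand so that its collet nut can be tightened. Take the holder that has the bit (not the red-capped one) out of the sloped rack and stand it upright in the stand's tapered socket, fully home, with the notches of its flange over the two keys; then swing the yellow fork shut round its neck as far as it goes. Drop the orange wing bolt from the rack through the slot in the fork into the slotted channel below until its collar rests on the fork, give it a quarter turn so that its head catches under the lips, and let go, leaving the red-capped holder and the other things on the table where they are.

Things in the scene. Friction and masses are not known exactly. Their poses are not given: they have to be found in the camera images.
- holder: Steel router tool holder, dark bare collet nut, brass-coloured bit; 0.38-0.6 kg. Origin on its axis at the taper's big end, z towards the bit. Along z, mm: stud -62 to -48, taper 16 to 32 dia from -48 to 0, flange 46 dia 2 to 18, neck 28 dia to 38, round nut 34 dia 38 to 60 (grip here), bit 8 dia to 82. Flange notches at +x and -x, 17 wide. Starts in a rack sleeve; draw it out along its axis.
- spare_holder: The same kind of holder (same origin, axes, sizes) with a red cap, 35 mm diameter, over its nut and no bit; leans in the other sleeve of the rack, 102 mm away. To be left alone.
- wing_bolt: Hammer-head bolt, 0.13 kg. Origin on its axis at the collar's underside, z up. In mm: collar 26 dia z 0 to 5, hub 17 dia to 14, orange wing 40 (x) by 12 (y), z 12 to 40 (grip across the 12). Below, shank 9 dia, then head 26 (x) by 10 (y), z -16 to -23. Starts upright in a slot in the rack's black block, collar on top of it, wing along the row of sleeves; lift 30 or more.
- stand: Green tightening stand, fixed, base 92 (x) by 178 (y) mm. Origin at the socket's mouth, z up; slotted channel towards -y, fork pivot towards +y. Two steel keys on the socket's rim at +x and -x, 12 wide, 9 high, 18 to 27.5 mm from the axis: the flange notches go over them, so the holder's x axis must lie along the stand's x (either way round, about 6 degrees of play).
- socket (a point): Centre of the mouth of the tapered socket, 85 mm above the table; axes as the stand's. The oiled taper matches the holder's: when home, the holder's origin is here within about 1 mm and its z axis is upright.
- slot (a point): Centre of the channel's slot at the top of its lips, 103 mm above the table, 82 mm from the socket; axes as the stand's. Slot 14 mm wide (y), runs along x (52 long); lips 5 thick, floor 21 below. The shut fork's slot (38 by 14 mm) lies over it, fork top 8 mm above this point: the bolt's origin rests there. The head enters along x and is caught under the lips when across (along y).
- fork (a joint): Angle (rad) of the yellow fork about its upright pivot: 0 = shut against its stop, round the holder's neck, its slot over the channel; grows as it opens, counter-clockwise seen from above (starts 0.85 to 1.25, limit 1.35). Stays where left, friction about 0.3 N m.
- fork_knob (a point): Middle of the upright black knob on the fork, 16 mm diameter, 26 high (13 up and down), 133 mm above the table, 110 mm from the pivot; moves with the fork. When shut it is 46 mm (stand x) and -45 mm (stand y) from the socket. The fork plate's top is 22 mm below this point.
- fork_pivot (a point): The fork's pivot axis at the height of the fork's top, 111 mm above the table; 55 mm from the socket towards +y of the stand. Post 18 mm diameter, ends 3.5 mm above this point.
- rack: Grey sloped rack, fixed, 104 (x) by 266 (y) mm. Origin on the table under the row, y along the row, z up. Two black sleeves leaning 30 degrees towards the rack's -x, mouths 80 mm above the table at y = 18 and -84 mm; black block with the bolt's slot at y = 100 mm, its top 70 mm above the table.
- spanner: Dark flat collet spanner, about 195 mm long, 7 thick, lying on the table; bystander. Origin on the underside at the centre of its open ring.
- magnet: Blue domed sheet weight, 44 mm diameter, 36 high; bystander. Origin at the centre of its underside.
- black_tape: Small roll of black tape, 62 mm diameter, 19 high, lying flat; bystander. Origin at the centre of its underside.

How it is judged:
By the outcome, as a careful person would: the job done as asked, in the order asked, and still so for the second after the job is handed in, with the robot touching nothing.
It also fails if it takes over 69 s, if anything falls off the work surface, if the arm or the gripper's body presses on something with over 40 N, if the wrist force passes 120 N, or if a joint passes its speed limit or range.

## Working session

There is one attempt and no reset: what is moved stays moved. The work goes in short steps, Python scripts to look and compute and a shell command to move; the robot and the scene stay as the last step left them, time stands still between calls to the robot, and variables do not carry over. Pictures are saved under pics/ and viewed, about 8 in all and at most 12, crops included, and the job is handed in when it is done.

```bash
mkdir -p pics; ls; python3 - <<'E'
from workcell import *
import cv2,numpy as np
s=state();print(s['time_s'],s['ee_pos'],s['ee_rot'],s['gripper_width'],s['force'])
for c in("scene","top"):
    im=grab_frame(c);cv2.imwrite(f"pics/{c}0.png",cv2.resize(im[:,:,::-1],(800,600),interpolation=cv2.INTER_CUBIC))
    k=calibration(c);R=cv2.Rodrigues(np.array(k['rvec']))[0];print(c,(-R.T@np.array(k['tvec']).ravel()).round(),R[2].round(2),k['mtx'][0][0])
    for q in "holder spare_holder wing_bolt stand socket slot fork fork_knob fork_pivot rack spanner magnet black_tape".split():
        print(q,[(np.round(d['location'],1).tolist(),round(d['confidence'],2)) for d in tip_of(q,c)[:2]] if q!='fork' else '',[(np.round(d['rect']).tolist(),round(d['confidence'],2)) for d in spot_in(q,c)[:2]] if q in('holder','wing_bolt','stand','rack') else '')
E
```

```text
pics
0.0 [156.42441432 552.83359235 235.10775299] [-1.79896844e+02 -1.08583826e-03  1.64201531e+02] 90.75203079311785 [0.33829593 0.87134246 0.37694992]
scene [-155. -407.  723.] [ 0.58  0.55 -0.6 ] 412.7191901288132
holder [([246.7, 176.7], 0.84)] [([232.0, 161.0, 256.0, 185.0], 0.61)]
spare_holder [([215.8, 170.7], 0.75)] 
wing_bolt [([192.8, 163.5], 0.65)] []
stand [] [([259.0, 166.0, 340.0, 263.0], 0.64)]
socket [([297.8, 210.3], 0.92)] 
slot [([329.4, 215.7], 0.7)] 
fork  
fork_knob [([302.0, 167.7], 0.56)] 
fork_pivot [([274.3, 197.3], 0.56)] 
rack [([217.4, 192.7], 0.87)] [([173.0, 153.0, 272.0, 214.0], 0.62)]
spanner [] 
magnet [([184.7, 216.1], 0.47)] 
black_tape [([375.4, 268.0], 0.84)] 
top [ 259.  153. 1100.] [ 0.19 -0.02 -0.98] 408.9261855571252
holder [([218.7, 168.3], 0.78)] [([211.0, 162.0, 227.0, 184.0], 0.6)]
spare_holder [([180.4, 176.7], 0.62)] 
wing_bolt [([146.3, 182.7], 0.57)] [([138.0, 182.0, 156.0, 189.0], 0.43)]
stand [([291.6, 183.3], 0.91), ([190.3, 183.7], 0.55)] [([260.0, 121.0, 336.0, 211.0], 0.63)]
socket [([291.5, 181.8], 0.78)] 
slot [([319.7, 174.5], 0.76)] 
fork  
fork_knob [([265.1, 138.1], 0.78), ([268.5, 188.1], 0.16)] 
fork_pivot [([267.0, 186.3], 0.67)] 
rack [([189.2, 182.9], 0.86)] [([129.0, 146.0, 239.0, 206.0], 0.88), ([138.0, 180.0, 156.0, 191.0], 0.45)]
spanner [] 
magnet [([186.3, 234.6], 0.67), ([183.5, 175.4], 0.5)] 
black_tape [([363.8, 170.4], 0.57), ([273.8, 226.9], 0.28)]
```

View pics/scene0.png

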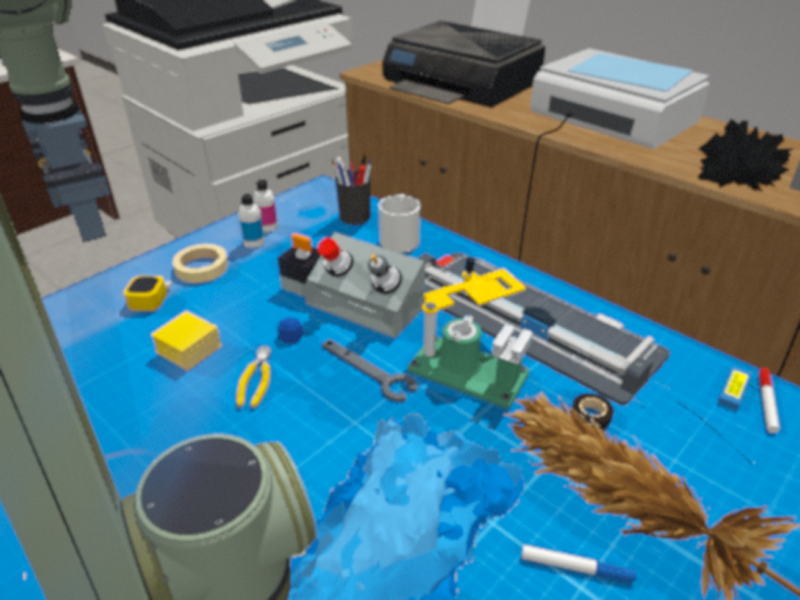

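View pics/top0.png

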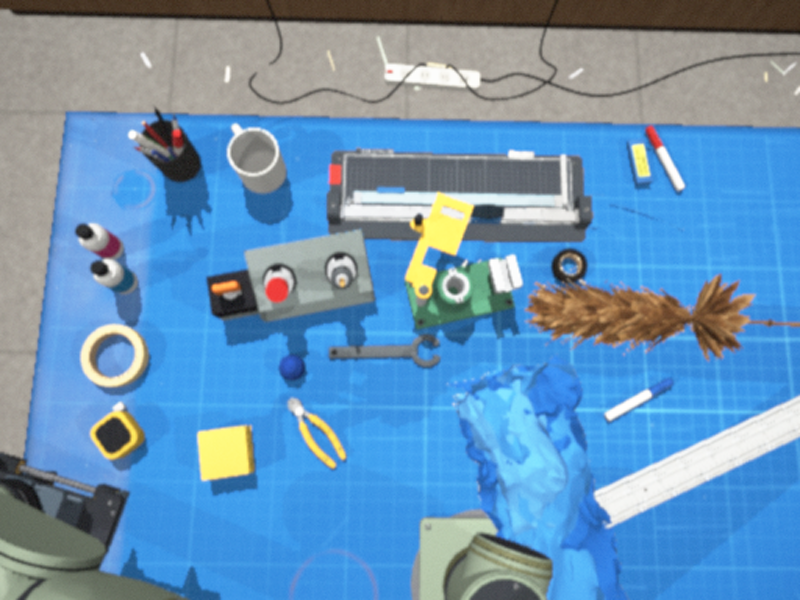

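```bash
cat > h.py <<'E'
from workcell import *
import cv2,numpy as np,json,sys
from scipy.spatial.transform import Rotation as Ro
from scipy.optimize import least_squares
K={c:calibration(c) for c in("scene","top")}
def proj(p,c):
    k=K[c];return cv2.projectPoints(np.float64(p).reshape(-1,1,3),np.float64(k['rvec']),np.float64(k['tvec']),np.float64(k['mtx']),None)[0].reshape(-1,2)
def tip(q,c):
    r=tip_of(q,c);return np.array(r[0]['location']) if r else None
def rz(a): return Ro.from_euler('z',a,degrees=True).as_matrix()
LEAN=Ro.from_euler('y',-30,degrees=True).as_matrix()
def fit(f,x0,obs):   # f(x)->dict name->3D ; obs (name,cam,uv)
    g=lambda x:np.concatenate([proj(f(x)[n],c)[0]-uv for n,c,uv in obs])
    return least_squares(g,x0,loss='soft_l1',f_scale=1.5)
def stand_pts(x):
    R=rz(x[2]);o=np.array([x[0],x[1],0]);P=dict(socket=[0,0,85],slot=[0,-82,103],fork_pivot=[0,55,111])
    if len(x)>3:
        a=np.degrees(x[3]);P['fork_knob']=np.array([0,55,133])+rz(a)@[46,-100,0]
    return {n:R@np.array(p,float)+o for n,p in P.items()}
def rack_pts(x):
    R=rz(x[2]);o=np.array([x[0],x[1],0]);a=LEAN@[0,0,1.]
    P=dict(rack=[0,0,0],wing_bolt=[0,100,70],holder=np.array([0,18,80])+a*x[3],spare_holder=np.array([0,-84,80])+a*x[3])
    return {n:R@np.array(p,float)+o for n,p in P.items()}
def go(pos,R):  # target TCP pose -> row from the present pose
    s=state();R0=Ro.from_euler('xyz',s['ee_rot'],degrees=True).as_matrix()
    d=R0.T@(np.array(pos)-s['ee_pos']);w=Ro.from_matrix(R0.T@R).as_rotvec()
    print('row',' '.join('%.4f'%v for v in np.r_[d/500,w/(np.pi/2)]),'| mm %.0f deg %.0f'%(np.linalg.norm(d),np.degrees(np.linalg.norm(w))))
def down(yaw): return Ro.from_euler('xyz',[180,0,yaw],degrees=True).as_matrix() # jaw(y) dir = yaw-90
E
python3 - <<'E'
from h import *
obs=[];
for c in K:
    im=grab_frame(c)
    for n in "socket slot fork_pivot fork_knob rack wing_bolt holder spare_holder".split():
        t=tip(n,c)
        if t is not None: obs.append((n,c,t))
so=[o for o in obs if o[0] in stand_pts([0]*4)];ro=[o for o in obs if o[0] in rack_pts([0]*4)]
for f,o,x0 in((stand_pts,so,[500,50,0,1.]),(rack_pts,ro,[500,280,0,0.])):
    r=fit(f,x0,o);print(r.x.round(3))
    for n,c,uv in o: print(n,c,(proj(f(r.x)[n],c)[0]-uv).round(1))
    for n,p in f(r.x).items(): print(n,np.round(p,1))
im=[]
for c,(u,v) in(("scene",(247,172)),("top",(218,172))):
    im.append(cv2.resize(grab_frame(c)[v-22:v+23,u-30:u+30,::-1],(400,300),interpolation=cv2.INTER_CUBIC))
cv2.imwrite('pics/h.png',np.hstack(im))
E
```

```text
[475.291  53.41   12.949   1.014]
socket scene [-1.  -0.5]
slot scene [ 1.9 -0.7]
fork_pivot scene [ 1.3 -1.6]
fork_knob scene [-1.9 -0.2]
socket top [-1.6  1.2]
slot top [-0.3  0.7]
fork_pivot top [1.9 1.3]
fork_knob top [ 1.2 -2.6]
socket [475.3  53.4  85. ]
slot [493.7 -26.5 103. ]
fork_pivot [463. 107. 111.]
fork_knob [572.5 118.  133. ]
[472.251 321.652   3.555 -50.394]
rack scene [ 2.2 -0.1]
wing_bolt scene [0.9 3.3]
holder scene [-25.6  -0.9]
spare_holder scene [31.1 24.8]
rack top [-1.   5.3]
wing_bolt top [-1.8 -3. ]
holder top [-39.6   6. ]
spare_holder top [41.5 -1.5]
rack [472.3 321.7   0. ]
wing_bolt [466.  421.5  70. ]
holder [496.3 341.2  36.4]
spare_holder [502.6 239.4  36.4]
```

View pics/h.png

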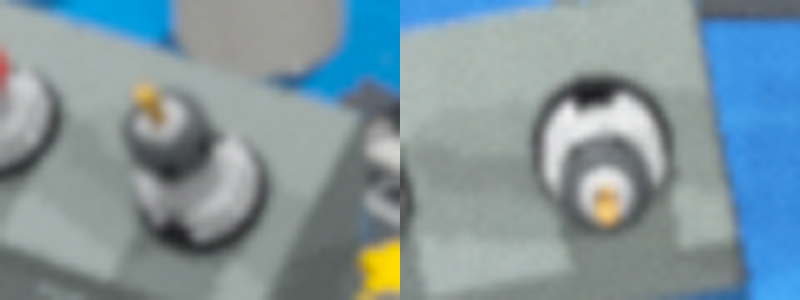

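```bash
sed -i 's/holder=np.array(\[0,18,80\])/holder=np.array([0,-84,80])/; s/spare_holder=np.array(\[0,-84,80\])/spare_holder=np.array([0,18,80])/' h.py; sed -i 's/,spare_holder=np.array(\[0,18,80\])+a\*x\[3\]/,spare_holder=np.array([0,18,80])+a*x[3]/' h.py; grep -n P=dict h.py
python3 - <<'E'
from h import *
obs=[]
for i in range(3):
  for c in K:
    im=grab_frame(c)
    for n in "rack wing_bolt holder spare_holder".split():
        t=tip(n,c)
        if t is not None: obs.append((n,c,t))
r=fit(rack_pts,[470,320,4,0],obs);x=r.x;print(x.round(2))
for n,c,uv in obs[:8]: print(n,c,(proj(rack_pts(x)[n],c)[0]-uv).round(1))
for n,p in rack_pts(x).items(): print(n,p.round(1))
R=rz(x[2])@LEAN;o=rack_pts(x)['holder']
for d in (0,x[3]):
  for c,uv in(("top",(216.5,164.25)),("scene",(243.7,184.8))):
    f=lambda a:(proj(np.array(rack_pts(np.r_[x[:3],d])['holder'])+R@[20*np.cos(a),20*np.sin(a),14],c)[0]-uv)
    A=np.radians(np.arange(0,360,2));e=[np.linalg.norm(f(a)) for a in A];i=np.argmin(e);print(d,c,np.degrees(A[i]),e[i])
    print('bit tip',proj(rack_pts(np.r_[x[:3],d])['holder']+R@[0,0,82],c)[0].round(1))
E
```

```text
16:    R=rz(x[2]);o=np.array([x[0],x[1],0]);P=dict(socket=[0,0,85],slot=[0,-82,103],fork_pivot=[0,55,111])
22:    P=dict(rack=[0,0,0],wing_bolt=[0,100,70],holder=np.array([0,-84,80])+a*x[3],spare_holder=np.array([0,18,80])+a*x[3])
[484.52 322.34  13.18 -12.66]
rack scene [ 1.2 -1.1]
wing_bolt scene [-1.3  0.8]
holder scene [1.9 3.9]
spare_holder scene [ 2.5 -1.1]
rack top [-1.2  1.2]
wing_bolt top [-0.7  0.4]
spare_holder top [-1.7  1.9]
rack scene [ 1.6 -0. ]
rack [484.5 322.3   0. ]
wing_bolt [461.7 419.7  70. ]
holder [509.8 242.   69. ]
spare_holder [486.6 341.3  69. ]
0 top 354.0 0.3786884653346463
bit tip [218.3 180.1]
0 scene 192.00000000000003 3.125364953814944
bit tip [238.8 162.7]
-12.656778509705717 top 354.0 0.9188384207675787
bit tip [218.2 178.6]
-12.656778509705717 scene 180.0 1.3285832802590027
bit tip [240.2 165.1]
```

```bash
python3 - <<'E'
from h import *
obs=[]
def f(x):
    x=np.r_[x,0];P=rack_pts(x);R=rz(x[2])@LEAN;P['bit']=P['holder']+R@[0,0,82];return P
for i in range(2):
  for c in K:
    im=grab_frame(c)
    for n in "rack wing_bolt holder spare_holder".split():
        t=tip(n,c)
        if t is not None: obs.append((n,c,t))
obs+=[('bit','top',np.array([218.7,181])),('bit','scene',np.array([238.8,163.3]))]*2
x=fit(f,[484,322,13],obs).x;print(x.round(2))
for n,c,uv in obs: print(n,c,(proj(f(x)[n],c)[0]-uv).round(1))
for n,p in f(x).items(): print(n,p.round(1))
R=rz(x[2])@LEAN;o=f(x)['holder'];T=R@down(90)
json.dump(x.tolist(),open('rack.json','w'))
for d in(150,53):
    p=o+R@[0,0,d];print(p,Ro.from_matrix(T).as_euler('xyz',degrees=True));go(p,T)
E
```

```text
[483.81 320.25  12.76]
rack scene [ 2.8 -1.5]
wing_bolt scene [-102.7  -50. ]
holder scene [-0.1  0.6]
spare_holder scene [1.4 0.3]
rack top [2.  0.4]
wing_bolt top [-1.6 -0.3]
holder top [-0.6 -0.6]
spare_holder top [-2.4  0.1]
rack scene [-0.   0.5]
wing_bolt scene [0.6 2.8]
holder scene [ 3.4 -0.2]
spare_holder scene [-25.8  -9.2]
rack top [0.5 2.2]
wing_bolt top [ 0.6 -1.6]
holder top [0.7 1.8]
spare_holder top [-1.3  2.9]
bit top [ 0.4 -0.3]
bit scene [ 0.1 -0.1]
bit top [ 0.4 -0.3]
bit scene [ 0.1 -0.1]
rack [483.8 320.3   0. ]
wing_bolt [461.7 417.8  70. ]
holder [502.4 238.3  80. ]
spare_holder [479.8 337.8  80. ]
bit [462.4 229.3 151. ]
[429.21816054 221.75935968 209.90381057] [150.           0.         102.76161883]
row -0.7052 -0.4895 0.0521 -0.3005 -0.1786 0.6663 | mm 430 deg 68
[476.52009151 232.4727777  125.8993464 ] [150.           0.         102.76161883]
row -0.7904 -0.4431 0.2201 -0.3005 -0.1786 0.6663 | mm 466 deg 68
```

```bash
python3 -m jog '-0.7052 -0.4895 0.0521 -0.3005 -0.1786 0.6663;-0.7052 -0.4895 0.0521 -0.3005 -0.1786 0.6663;-0.7052 -0.4895 0.0521 -0.3005 -0.1786 0.6663;-0.7052 -0.4895 0.0521 -0.3005 -0.1786 0.6663;-0.7052 -0.4895 0.0521 -0.3005 -0.1786 0.6663;-0.7052 -0.4895 0.0521 -0.3005 -0.1786 0.6663;-0.7052 -0.4895 0.0521 -0.3005 -0.1786 0.6663;-0.7052 -0.4895 0.0521 -0.3005 -0.1786 0.6663;-0.7052 -0.4895 0.0521 -0.3005 -0.1786 0.6663;-0.7052 -0.4895 0.0521 -0.3005 -0.1786 0.6663;-0.7052 -0.4895 0.0521 -0.3005 -0.1786 0.6663;-0.7052 -0.4895 0.0521 -0.3005 -0.1786 0.6663;-0.7052 -0.4895 0.0521 -0.3005 -0.1786 0.6663;-0.7052 -0.4895 0.0521 -0.3005 -0.1786 0.6663;-0.7052 -0.4895 0.0521 -0.3005 -0.1786 0.6663;-0.7052 -0.4895 0.0521 -0.3005 -0.1786 0.6663' 1 60
python3 - <<'E'
from h import *
x=json.load(open('rack.json'));R=rz(x[2])@LEAN;T=R@down(90)
im=[]
for c,(u,v) in(("scene",(247,160)),("top",(218,165))):
    im.append(cv2.resize(grab_frame(c)[v-45:v+45,u-60:u+60,::-1],(400,300),interpolation=cv2.INTER_CUBIC))
cv2.imwrite('pics/a.png',np.hstack(im))
s=state();print(s['time_s'],s['qpos'])
go(rack_pts(x+[0])['holder']+R@[0,0,53],T)
E
```

```text
time_s: 6.53
ee_pos: [428.8, 222.9, 210.1]
ee_rot: [150.0, -0.0, 102.9]
force: [-0.7, -0.4, 0.4]
gripper_width: 91.3
6.6333 [ 3.22526219e+01 -8.18296443e-02  1.23467105e+02 -1.97044950e+01
  2.94843175e+01  3.42640305e+01]
row -0.0021 0.0002 0.1943 0.0002 -0.0006 0.0010 | mm 97 deg 0
```

View pics/a.png

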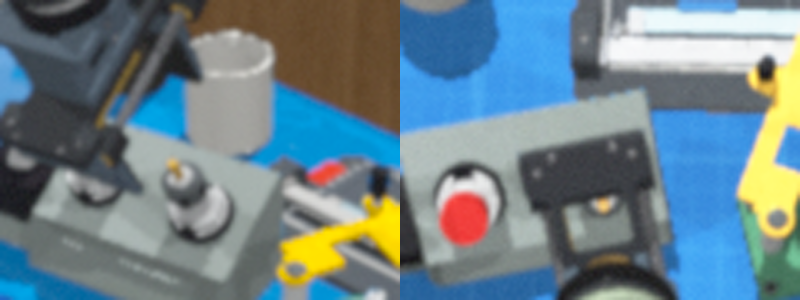

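```bash
python3 -m jog '-0.0021 0 0.08;-0.0021 0 0.13' 2>&1 | tail -1; python3 -m jog '-0.002 0 0.07 0 0 0;-0.002 0 0.13 0 0 0;-0.002 0 0.18 0 0 0;-0.002 0 0.194 0 0 0;-0.002 0 0.194 0 0 0;-0.002 0 0.194 0 0 0'
python3 -m jog '0 0 0 0 0 0;0 0 0 0 0 0;0 0 0 0 0 0;0 0 0 0 0 0;0 0 0 0 0 0;0 0 0 0 0 0;0 0 0 0 0 0;0 0 0 0 0 0' -1 40
```

```text
validation failed for argument at $[0]...
time_s: 7.13
ee_pos: [476.2, 232.9, 125.6]
ee_rot: [150.0, 0.0, 102.9]
force: [-0.2, 0.9, -0.6]
gripper_width: 91.4
time_s: 7.8
ee_pos: [476.2, 232.9, 125.7]
ee_rot: [150.0, 0.0, 102.9]
force: [0.1, 0.0, -0.5]
gripper_width: 40.8
```

```bash

python3 -m jog '0 0 0 0 0 0;0 0 0 0 0 0;0 0 0 0 0 0;0 0 0 0 0 0'
```

```text
time_s: 8.13
ee_pos: [475.7, 232.6, 125.3]
ee_rot: [150.1, 0.0, 102.9]
force: [-3.4, 0.3, -0.2]
gripper_width: 33.0
```

```bash

python3 -m jog '0 0 -0.02 0 0 0;0 0 -0.05 0 0 0;0 0 -0.08 0 0 0;0 0 -0.12 0 0 0;0 0 -0.16 0 0 0;0 0 -0.2 0 0 0;0 0 -0.24 0 0 0;0 0 -0.24 0 0 0' - 60
python3 - <<'E'
from h import *
s=state();print(s['force'],s['gripper_width'])
# upright pose, above free spot between rack and stand
go([440,200,260],down(102.8))
E
```

```text
time_s: 8.8
ee_pos: [416.7, 219.2, 231.5]
ee_rot: [149.9, -0.0, 102.9]
force: [0.7, 0.7, -4.2]
gripper_width: 32.5
[ 0.7297734  0.6600219 -4.2104806] 32.50706359354928
row -0.0478 0.0604 -0.0310 0.3339 -0.0006 0.0009 | mm 42 deg 30
```

```bash

python3 -m jog '-0.0478 0.0604 -0.031 0.3339 0 0;-0.0478 0.0604 -0.031 0.3339 0 0;-0.0478 0.0604 -0.031 0.3339 0 0;-0.0478 0.0604 -0.031 0.3339 0 0;-0.0478 0.0604 -0.031 0.3339 0 0;-0.0478 0.0604 -0.031 0.3339 0 0'
python3 - <<'E'
from h import *
go([475,53,262],down(103))
E
```

```text
time_s: 9.3
ee_pos: [443.0, 200.1, 257.9]
ee_rot: [-179.9, 0.0, 102.8]
force: [0.8, 0.5, -5.1]
gripper_width: 33.5
row -0.3011 -0.0028 -0.0081 -0.0013 0.0002 -0.0024 | mm 151 deg 0
```

```bash

python3 -m jog '-0.07 -0.0028 -0.0081 0 0 0;-0.14 -0.0028 -0.0081 0 0 0;-0.21 -0.0028 -0.0081 0 0 0;-0.27 -0.0028 -0.0081 0 0 0;-0.301 -0.0028 -0.0081 0 0 0;-0.301 -0.0028 -0.0081 0 0 0;-0.301 -0.0028 -0.0081 0 0 0'
python3 - <<'E'
from h import *
s=state();p=s['ee_pos']
pts={'hold0':p+[0,0,-53],'stud':p+[0,0,-115],'socket':stand_pts([475.3,53.4,13])['socket']}
for n,q in pts.items(): print(n,[proj(q,c)[0].round(1) for c in K])
im=[]
for c,(u,v) in(("scene",(298,170)),("top",(291,180))):
    im.append(cv2.resize(grab_frame(c)[v-60:v+60,u-45:u+45,::-1],(450,600),interpolation=cv2.INTER_CUBIC))
    for n in('holder','socket','slot','fork_pivot'): print(c,n,[(np.round(d['location'],1),round(d['confidence'],2)) for d in tip_of(n,c)][:1])
cv2.imwrite('pics/b.png',im[0]);cv2.imwrite('pics/b2.png',im[1])
E
```

```text
time_s: 9.88
ee_pos: [474.3, 52.4, 260.9]
ee_rot: [-179.8, 0.0, 102.7]
force: [-0.3, 0.1, -5.6]
gripper_width: 32.9
hold0 [array([297.8, 168.6]), array([296.2, 171.5])]
stud [array([296.3, 190.8]), array([293.4, 177.6])]
socket [array([294.9, 210.5]), array([290.5, 182.4])]
scene holder [(array([295.7, 166.5]), 0.84)]
scene socket [(array([298.4, 210.4]), 0.62)]
scene slot [(array([329.2, 214.4]), 0.64)]
scene fork_pivot [(array([275.2, 194.5]), 0.55)]
top holder []
top socket [(array([290. , 181.4]), 0.73)]
top slot [(array([323.2, 172.4]), 0.76)]
top fork_pivot [(array([270.5, 182. ]), 0.9)]
```

View pics/b.png

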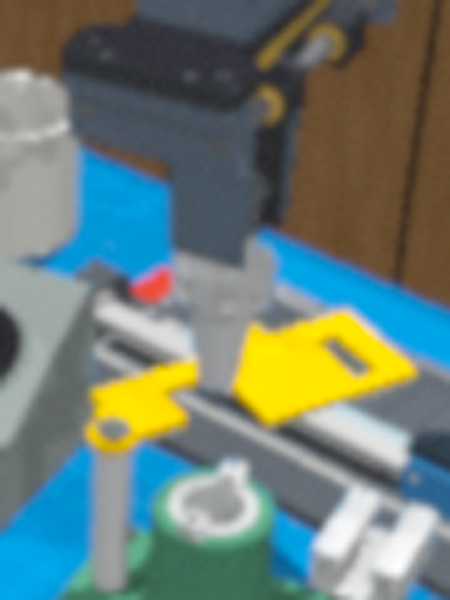

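```bash

python3 - <<'E'
from h import *
x=json.load(open('rack.json'));R=rz(x[2])@LEAN
im=cv2.imread('pics/h.png',0).astype(np.float32)
A=np.radians(np.arange(0,360,5))
for c,(u,v),off in(("scene",(247,172),0),("top",(218,172),400)):
    o=rack_pts(x+[0])['holder']
    prof=[]
    for r in(19,21.5):
        P=np.array([o+R@[r*np.cos(a),r*np.sin(a),16] for a in A]);q=proj(P,c)
        X=((q[:,0]-(u-30)+.5)*400/60-.5+off).astype(np.float32);Y=((q[:,1]-(v-22)+.5)*300/45-.5).astype(np.float32)
        prof.append(cv2.remap(im,X[None],Y[None],1)[0])
    m=np.mean(prof,0);print(c);print(' '.join('%d:%d'%(np.degrees(a).round(),b) for a,b in zip(A,m)))
# current views
p=state()['ee_pos']
im=[]
for c,(u,v) in(("scene",(297,168)),):
    I=grab_frame(c)[v-16:v+17,u-22:u+22,::-1];im=cv2.resize(I,(792,594),interpolation=cv2.INTER_CUBIC)
    im=np.clip((im.astype(float)-60)*1.8,0,255)
cv2.imwrite('pics/c.png',im)
for a in range(-20,21,10):
    t=np.radians(a+12.8+180);q=proj(p+[23*np.cos(t),23*np.sin(t),-53+2],'scene')[0];q2=proj(p+[23*np.cos(t),23*np.sin(t),-53+18],'scene')[0]
    print(a,((q-[275,152])*18).round(),((q2-[275,152])*18).round())
E
```

```text
scene
0:139 5:128 10:114 15:100 20:93 25:94 30:99 35:104 40:112 45:121 50:129 55:136 60:136 65:129 70:117 75:101 80:86 85:78 90:73 95:69 100:75 105:90 110:116 115:141 120:159 125:169 130:169 135:167 140:163 145:156 150:149 155:141 160:135 165:128 170:120 175:109 180:103 185:106 190:115 195:133 200:149 205:156 210:163 215:167 220:170 225:173 230:176 235:178 240:180 245:184 250:185 255:181 260:177 265:177 270:176 275:175 280:176 285:179 290:181 295:184 300:184 305:186 310:186 315:184 320:181 325:179 330:179 335:180 340:176 345:168 350:155 355:145
top
0:123 5:127 10:128 15:146 20:184 25:225 30:234 35:231 40:226 45:222 50:220 55:220 60:218 65:212 70:207 75:206 80:205 85:204 90:205 95:204 100:194 105:174 110:150 115:129 120:112 125:104 130:107 135:125 140:149 145:172 150:184 155:184 160:183 165:193 170:197 175:194 180:189 185:186 190:172 195:151 200:129 205:108 210:92 215:87 220:92 225:105 230:130 235:155 240:169 245:178 250:182 255:182 260:177 265:172 270:173 275:174 280:176 285:183 290:191 295:201 300:212 305:218 310:223 315:223 320:224 325:227 330:228 335:215 340:180 345:142 350:125 355:122
-20 [275. 340.] [281. 231.]
-10 [300. 353.] [306. 244.]
0 [328. 364.] [334. 254.]
10 [358. 371.] [365. 262.]
20 [391. 376.] [398. 267.][ WARN:0@2.316] global loadsave.cpp:1063 imwrite_ Unsupported depth image for selected encoder is fallbacked to CV_8U.
```

View pics/c.png

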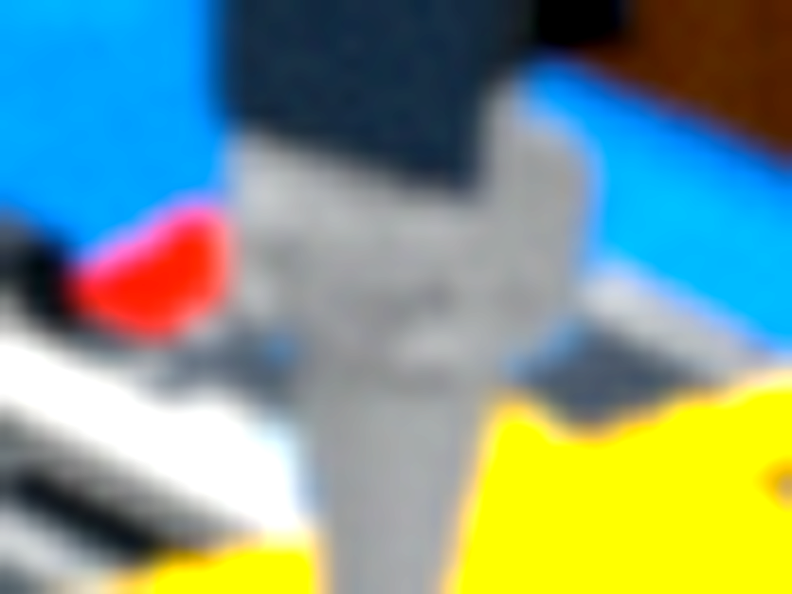

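```bash

python3 - <<'E'
from h import *
def f(x):
    P=stand_pts(x);R=rz(x[2]);o=np.array([x[0],x[1],0])
    P['kn']=o+R@[-22.5,0,94];P['kf']=o+R@[22.5,0,94];P['post']=o+R@[0,55,114.5];return P
L=[('socket','scene',(297.8,210.3)),('socket','scene',(298.4,210.4)),('socket','scene',(295.9,211)),('socket','scene',(296,210)),
('slot','scene',(329.4,215.7)),('slot','scene',(329.2,214.4)),('slot','scene',(327.4,215)),
('fork_pivot','scene',(274.3,197.3)),('fork_pivot','scene',(275.2,194.5)),('post','scene',(275.6,195.6)),
('socket','top',(291.5,181.8)),('socket','top',(290,181.4)),('socket','top',(292.1,181.2)),
('slot','top',(319.7,174.5)),('slot','top',(323.2,172.4)),('fork_pivot','top',(267,186.3)),('fork_pivot','top',(270.5,182)),('fork_pivot','top',(271.3,186)),
('kn','scene',(292,215)),('kf','scene',(300,204))]
L=[(a,b,np.array(c)) for a,b,c in L]
r=fit(f,[475,53,13.],L);print(r.x);print(np.sqrt(np.diag(np.linalg.inv(r.jac.T@r.jac)))*1.5)
for n,c,uv in L: print(n,c,(proj(f(r.x)[n],c)[0]-uv).round(1))
for p in ((416,328),(514,311)):
    uv=np.array(p)/1.5625
    q=least_squares(lambda z:proj([z[0],z[1],14],'top')[0]-uv,[430,50]).x;print(q)
E
```

```text
[476.49371695  51.56141441  15.23376118]
[1.23063836 1.10705224 1.43101325]
socket scene [-2.   0.3]
socket scene [-2.6  0.2]
socket scene [-0.1 -0.4]
socket scene [-0.2  0.6]
slot scene [-0.7 -0.8]
slot scene [-0.5  0.5]
slot scene [ 1.3 -0.1]
fork_pivot scene [ 1.3 -1.5]
fork_pivot scene [0.4 1.3]
post scene [ 0.  -0.9]
socket top [-0.3  0.2]
socket top [1.2 0.6]
socket top [-0.9  0.8]
slot top [ 3.6 -1.9]
slot top [0.1 0.2]
fork_pivot top [ 3.8 -1.2]
fork_pivot top [0.3 3.1]
fork_pivot top [-0.5 -0.9]
kn scene [ 0.2 -2. ]
kf scene [-0.4 -1.4]
[413.93381736 111.76454509]
[446.28611037 -57.68880976]
```

```bash

python3 - <<'E'
from h import *
im=cv2.imread('pics/top0.png');hsv=cv2.cvtColor(im,cv2.COLOR_BGR2HSV)
m=cv2.inRange(hsv,(45,60,30),(85,255,255));sub=np.zeros_like(m);sub[240:340,395:530]=m[240:340,395:530];m=cv2.morphologyEx(sub,cv2.MORPH_OPEN,np.ones((3,3)))
ys,xs=np.nonzero(m);print(xs.min(),xs.max(),ys.min(),ys.max())
pts=[]
for c in range(421,509,2):
    r=np.nonzero(m[:,c])[0]
    if len(r): pts.append((c,r.max()))
pts=np.array(pts,float)
for it in range(3):
    k=np.polyfit(*pts.T,1);e=pts[:,1]-np.polyval(k,pts[:,0]);pts=pts[abs(e)<max(1.2,1.5*e.std())]
print(k,len(pts),e.std())
W=[]
for u in(421,509):
    uv=np.array([u+.5,np.polyval(k,u)+.5])/1.5625-.5
    W.append(least_squares(lambda z:proj([z[0],z[1],8],'top')[0]-uv,[430,50]).x)
d=W[1]-W[0];yaw=np.degrees(np.arctan2(d[0],-d[1]));n=rz(yaw)[:2,0];print('yaw',yaw,'dist of socket from edge',n@(np.array([476,52])-W[0]))
E
```

```text
407 510 262 327
[-2.22364844e-01  4.20190350e+02] 43 0.35395917557684037
yaw 13.521922956358669 dist of socket from edge 44.47470706600871
```

```bash

python3 - <<'E'
from h import *
go([476.5,52,165],down(103.5))
E
```

```text
row -0.0032 0.0028 0.1939 -0.0014 0.0003 -0.0076 | mm 97 deg 1
```

```bash

python3 -m jog '-0.0032 0.0028 0.05 -0.0014 0 -0.0076;-0.0032 0.0028 0.1 -0.0014 0 -0.0076;-0.0032 0.0028 0.14 -0.0014 0 -0.0076;-0.0032 0.0028 0.17 -0.0014 0 -0.0076;-0.0032 0.0028 0.194 -0.0014 0 -0.0076;-0.0032 0.0028 0.194 -0.0014 0 -0.0076'
python3 - <<'E'
from h import *
s=state();print(s['force'],s['torque'],s['ee_pos'])
E
```

```text
time_s: 10.93
ee_pos: [474.8, 51.9, 162.6]
ee_rot: [-179.7, -0.0, 103.5]
force: [-0.7, -0.6, -4.7]
gripper_width: 32.8
[-0.68418011 -0.5862238  -4.66187532] [-0.11301733  0.11509098  0.0002753 ] [474.81307625  51.87260779 162.64554067]
```

```bash

python3 -m jog '0 0.002 0.01 0 0 0;0 0.002 0.02 0 0 0;0 0.002 0.028 0 0 0;0 0.002 0.035 0 0 0;0 0.002 0.035 0 0 0' - 30
python3 -m jog '0 0 0.004 0 0 0;0 0 0.008 0 0 0;0 0 0.012 0 0 0;0 0 0.016 0 0 0;0 0 0.016 0 0 0'
```

```text
time_s: 11.35
ee_pos: [475.5, 51.9, 144.8]
ee_rot: [-179.7, -0.0, 103.5]
force: [0.1, -0.7, -5.4]
gripper_width: 33.1
time_s: 11.77
ee_pos: [475.5, 51.0, 137.2]
ee_rot: [-179.6, 0.1, 103.6]
force: [-2.5, -5.4, 0.1]
gripper_width: 33.5
```

```bash

python3 -m jog '0 0 0.003 0 0 0;0 0 0.006 0 0 0;0 0 0.008 0 0 0;0 0 0.008 0 0 0'
```

```text
time_s: 12.1
ee_pos: [475.6, 50.7, 136.5]
ee_rot: [-179.7, 0.1, 103.6]
force: [-7.8, -3.1, 20.2]
gripper_width: 33.3
```

```bash

python3 -m jog '0 0 0 0 0 0;0 0 0 0 0 0;0 0 0 0 0 0;0 0 0 0 0 0;0 0 0 0 0 0;0 0 0 0 0 0' 0.2
python3 -m jog '0 0 -0.06 0 0 0;0 0 -0.12 0 0 0;0 0 -0.19 0 0 0;0 0 -0.24 0 0 0;0 0 -0.24 0 0 0' 
python3 - <<'E'
from h import *
x=[476.0,51.5,13.5,1.0]
P=stand_pts(x);o=P['socket'];print('bit tip expected',[proj(o+[0,0,82],c)[0].round(1) for c in K],[proj(o,c)[0].round(1) for c in K])
I=grab_frame('scene');print([(np.round(d['location'],1),d['confidence']) for d in tip_of('fork_knob','scene')[:2]],[(np.round(d['location'],1),d['confidence']) for d in tip_of('holder','scene')[:2]])
T=grab_frame('top');print([(np.round(d['location'],1),d['confidence']) for d in tip_of('fork_knob','top')[:2]])
a=cv2.resize(I[150:250,260:340,::-1],(480,600),interpolation=cv2.INTER_CUBIC)
b=cv2.resize(T[110:210,255:308,::-1],(318,600),interpolation=cv2.INTER_CUBIC)
cv2.imwrite('pics/d.png',np.hstack([a,b]))
E
```

```text
time_s: 12.6
ee_pos: [475.6, 50.8, 136.2]
ee_rot: [-179.7, 0.1, 103.6]
force: [-0.4, 0.5, 0.4]
gripper_width: 54.6
time_s: 13.02
ee_pos: [479.1, 51.6, 261.5]
ee_rot: [179.7, 0.2, 103.6]
force: [0.2, -0.3, 1.0]
gripper_width: 54.6
bit tip expected [array([297.6, 183.3]), array([294.7, 174.9])] [array([295.7, 210.7]), array([291.2, 182.2])]
[(array([301.1, 167.2]), 0.58)] [(array([293.9, 210.6]), 0.82)]
[(array([266.2, 139.8]), 0.61)]
```

View pics/d.png

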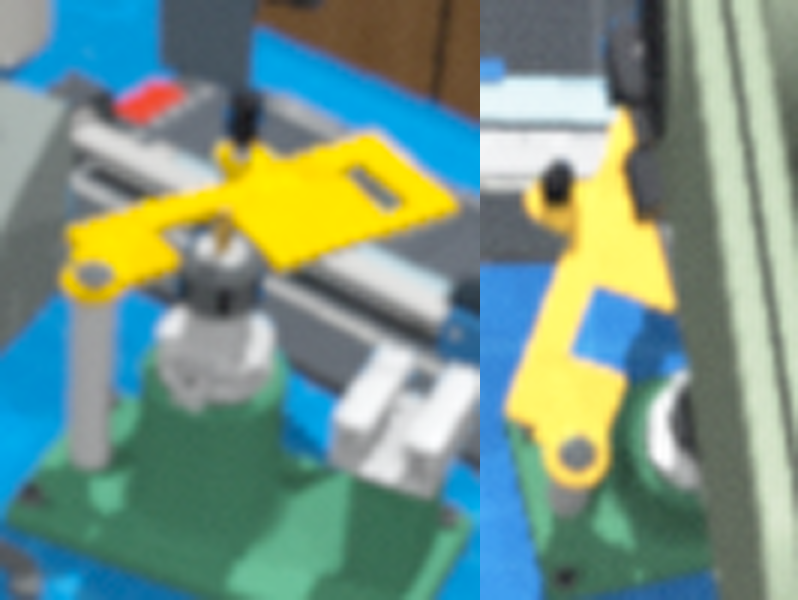

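```bash

python3 - <<'E'
from h import *
b=[476.0,51.5,13.5]
L=[('fork_knob','scene',(301.5,167.5)),('fork_knob','scene',(300.5,169.2)),('fork_knob','top',(265.7,139)),('fork_knob','top',(268,140.3))]
L=[(n,c,np.array(u)) for n,c,u in L]
r=fit(lambda a:stand_pts(b+[a[0]]),[1.],L);print(r.x,r.fun.round(1))
# free knob xy
g=least_squares(lambda p:np.concatenate([proj([p[0],p[1],133],c)[0]-u for _,c,u in L]),[570,118]).x;print('free',g)
k=stand_pts(b+[r.x[0]])['fork_knob'];print(k)
yaw=13.5+24.7+np.degrees(r.x[0])+90;print(yaw)
go([k[0],k[1],200],down(yaw))
E
```

```text
[0.9970789] [-0.8  0.6  0.2 -1.1  1.6  0.4 -0.7 -0.9]
free [572.47151524 115.3835639 ]
[572.757125   115.20682502 133.        ]
185.32841303115526
row 0.0789 0.2205 0.1074 -0.0051 -0.0028 -0.9085 | mm 129 deg 82
```

```bash

python3 -m jog '0.0789 0.2205 0.05 -0.005 -0.003 -0.9085;0.0789 0.2205 0.05 -0.005 -0.003 -0.9085;0.0789 0.2205 0.05 -0.005 -0.003 -0.9085;0.0789 0.2205 0.05 -0.005 -0.003 -0.9085;0.0789 0.2205 0.1 -0.005 -0.003 -0.9085;0.0789 0.2205 0.1074 -0.005 -0.003 -0.9085;0.0789 0.2205 0.1074 -0.005 -0.003 -0.9085;0.0789 0.2205 0.1074 -0.005 -0.003 -0.9085;0.0789 0.2205 0.1074 -0.005 -0.003 -0.9085;0.0789 0.2205 0.1074 -0.005 -0.003 -0.9085;0.0789 0.2205 0.1074 -0.005 -0.003 -0.9085;0.0789 0.2205 0.1074 -0.005 -0.003 -0.9085;0.0789 0.2205 0.1074 -0.005 -0.003 -0.9085;0.0789 0.2205 0.1074 -0.005 -0.003 -0.9085' 
python3 - <<'E'
from h import *
go([572.7,115.2,140],down(185.3))
E
```

```text
time_s: 14.43
ee_pos: [572.2, 115.1, 198.6]
ee_rot: [-180.0, -0.1, -174.8]
force: [-0.6, -0.2, 0.3]
gripper_width: 54.6
row -0.0014 0.0002 0.1173 -0.0003 -0.0015 -0.0008 | mm 59 deg 0
```

```bash

python3 -m jog '-0.0014 0 0.06 0 0 0;-0.0014 0 0.1 0 0 0;-0.0014 0 0.117 0 0 0;-0.0014 0 0.117 0 0 0' 
python3 -m jog '0 0 0 0 0 0;0 0 0 0 0 0;0 0 0 0 0 0;0 0 0 0 0 0;0 0 0 0 0 0;0 0 0 0 0 0;0 0 0 0 0 0' -1 15
python3 - <<'E'
from h import *
s=state();p0=np.array(s['ee_pos']);print(s['force'],s['gripper_width'])
R0=Ro.from_euler('xyz',s['ee_rot'],degrees=True).as_matrix()
b=[476.0,51.5,13.5]
piv=stand_pts(b)['fork_pivot'];v=(p0-piv)[:2];print('radius',np.hypot(*v),'angle',np.radians(np.degrees(np.arctan2(v[1],v[0]))-13.5+65.3))
a0=np.radians(np.degrees(np.arctan2(v[1],v[0]))-13.5+65.3)
for a in np.linspace(a0,0,14)[1:]:
    k=stand_pts(b+[a])['fork_knob'];k[2]=p0[2]
    d=R0.T@(k-p0)/500;w=Ro.from_matrix(R0.T@rz(np.degrees(a-a0))@R0).as_rotvec()/(np.pi/2)
    print('%.3f: %.4f %.4f %.4f %.3f %.3f %.3f'%(a,*d,*w))
E
```

```text
time_s: 14.77
ee_pos: [571.1, 114.8, 137.5]
ee_rot: [-179.9, -0.5, -174.8]
force: [-0.7, -0.3, 0.7]
gripper_width: 54.7
time_s: 15.35
ee_pos: [571.4, 114.7, 138.1]
ee_rot: [-179.9, -0.4, -174.8]
force: [-0.2, -1.1, 2.7]
gripper_width: 15.5
[-0.23844477 -1.11052749  2.65753308] 15.493383017749252
radius 108.65880251656472 angle 0.9939401457551016
0.917: -0.0022 -0.0168 0.0000 -0.000 0.000 0.049
0.841: -0.0002 -0.0335 0.0000 -0.001 0.000 0.097
0.765: 0.0030 -0.0500 0.0001 -0.001 0.000 0.146
0.688: 0.0074 -0.0663 0.0001 -0.001 0.000 0.195
0.612: 0.0131 -0.0821 0.0002 -0.002 0.000 0.243
0.535: 0.0200 -0.0975 0.0002 -0.002 0.000 0.292
0.459: 0.0280 -0.1123 0.0003 -0.002 0.000 0.341
0.382: 0.0372 -0.1264 0.0004 -0.003 0.000 0.389
0.306: 0.0473 -0.1398 0.0005 -0.003 0.000 0.438
0.229: 0.0585 -0.1523 0.0006 -0.003 0.001 0.487
0.153: 0.0706 -0.1640 0.0007 -0.004 0.001 0.535
0.076: 0.0836 -0.1748 0.0008 -0.004 0.001 0.584
0.000: 0.0973 -0.1845 0.0009 -0.004 0.001 0.633
```

```bash

python3 -m jog '-0.0022 -0.0168 0 0 0 0.049;-0.0002 -0.0335 0 0 0 0.097;0.003 -0.05 0 0 0 0.146;0.0074 -0.0663 0 0 0 0.195;0.0131 -0.0821 0 0 0 0.243;0.02 -0.0975 0 0 0 0.292;0.028 -0.1123 0 0 0 0.341;0.0372 -0.1264 0 0 0 0.389;0.0473 -0.1398 0 0 0 0.438;0.0585 -0.1523 0 0 0 0.487;0.0706 -0.164 0 0 0 0.535;0.0836 -0.1748 0 0 0 0.584;0.0836 -0.1748 0 0 0 0.584' 
python3 - <<'E'
from h import *
s=state();p0=np.array(s['ee_pos'])
b=[476.0,51.5,13.5]
piv=stand_pts(b)['fork_pivot'];v=(p0-piv)[:2];print('radius',np.hypot(*v),'angle',np.radians(np.degrees(np.arctan2(v[1],v[0]))-13.5+65.3))
k=stand_pts(b+[-.03])['fork_knob'];go([k[0],k[1],p0[2]],down(127))
E
```

```text
time_s: 16.43
ee_pos: [536.1, 23.5, 138.1]
ee_rot: [-179.5, -0.3, 132.5]
force: [-2.9, -1.0, -1.4]
gripper_width: 15.5
radius 109.34927046622336 angle 0.06362799384134472
row -0.0002 -0.0206 0.0002 -0.0052 -0.0030 0.0612 | mm 10 deg 6
```

```bash

python3 -m jog '0 -0.007 0 -0.003 0 0.02;0 -0.014 0 -0.004 0 0.04;0 -0.0206 0 -0.005 0 0.061;0 -0.0206 0 -0.005 0 0.061' 
python3 - <<'E'
from h import *
s=state();p0=np.array(s['ee_pos'])
b=[476.0,51.5,13.5]
piv=stand_pts(b)['fork_pivot'];v=(p0-piv)[:2];print('radius',np.hypot(*v),'angle',np.radians(np.degrees(np.arctan2(v[1],v[0]))-13.5+65.3),s['torque'])
E
```

```text
time_s: 16.77
ee_pos: [530.1, 18.5, 138.1]
ee_rot: [179.7, -0.3, 126.9]
force: [3.9, 8.1, -6.5]
gripper_width: 15.2
radius 109.3574832625475 angle -0.008196370198256905 [ 1.21963416 -0.55459486  0.1086442 ]
```

```bash

python3 -m jog '0 -0.004 0 0 0 0;0 -0.008 0 0 0 0;0 -0.008 0 0 0 0' 
python3 -m jog '0 0 0 0 0 0;0 0 0 0 0 0;0 0 0 0 0 0;0 0 0 0 0 0' -0.25
python3 - <<'E'
from h import *
x=json.load(open('rack.json'));p=rack_pts(x+[0])['wing_bolt'];print(p)
s=state();q=s['ee_pos'];go([q[0],q[1],235],down(115))
go([p[0],p[1],235],down(x[2]+90))
E
```

```text
time_s: 17.02
ee_pos: [529.9, 18.4, 138.1]
ee_rot: [179.2, -0.3, 126.9]
force: [7.6, 8.3, -7.9]
gripper_width: 15.4
time_s: 17.35
ee_pos: [529.8, 18.2, 138.3]
ee_rot: [179.2, -0.3, 126.9]
force: [0.3, -0.5, 0.9]
gripper_width: 34.1
[461.72075655 417.78124941  70.        ]
row 0.0010 0.0026 -0.1934 0.0083 -0.0040 0.1320 | mm 97 deg 12
row 0.7220 0.3732 -0.1848 0.0079 -0.0049 0.2679 | mm 417 deg 24
```

```bash

python3 -m jog '0 0 -0.08 0 0 0;0 0 -0.16 0 0 0;0.02 0 -0.1848 0.0079 -0.0049 0.05;0.1 0.05 -0.1848 0.0079 -0.0049 0.1;0.722 0.3732 -0.1848 0.0079 -0.0049 0.2679;0.722 0.3732 -0.1848 0.0079 -0.0049 0.2679;0.722 0.3732 -0.1848 0.0079 -0.0049 0.2679;0.722 0.3732 -0.1848 0.0079 -0.0049 0.2679;0.722 0.3732 -0.1848 0.0079 -0.0049 0.2679;0.722 0.3732 -0.1848 0.0079 -0.0049 0.2679;0.722 0.3732 -0.1848 0.0079 -0.0049 0.2679;0.722 0.3732 -0.1848 0.0079 -0.0049 0.2679;0.722 0.3732 -0.1848 0.0079 -0.0049 0.2679;0.722 0.3732 -0.1848 0.0079 -0.0049 0.2679;0.722 0.3732 -0.1848 0.0079 -0.0049 0.2679;0.722 0.3732 -0.1848 0.0079 -0.0049 0.2679;0.722 0.3732 -0.1848 0.0079 -0.0049 0.2679' 0
python3 - <<'E'
from h import *
x=json.load(open('rack.json'));P=rack_pts(x+[0]);p=P['wing_bolt']
im=[]
for c,(u,v) in(("scene",(192,158)),("top",(146,185))):
    I=grab_frame(c);print(c,proj(p,c)[0],proj(p+[0,0,40],c)[0],[(np.round(d['location'],1),round(d['confidence'],2)) for d in tip_of('wing_bolt',c)[:1]])
    hsv=cv2.cvtColor(I,cv2.COLOR_RGB2HSV);m=cv2.inRange(hsv,(4,150,120),(18,255,255));m2=np.zeros_like(m);m2[v-25:v+25,u-25:u+25]=m[v-25:v+25,u-25:u+25]
    ys,xs=np.nonzero(m2);print('orange centroid',xs.mean() if len(xs) else None,ys.mean() if len(ys) else None,len(xs),'expect',proj(p+[0,0,26],c)[0])
    im.append(cv2.resize(I[v-30:v+30,u-40:u+40,::-1],(400,300),interpolation=cv2.INTER_CUBIC))
cv2.imwrite('pics/e.png',np.hstack(im))
go([p[0],p[1],70+37],down(x[2]+90))
E
```

```text
time_s: 18.77
ee_pos: [462.0, 416.3, 235.1]
ee_rot: [-180.0, 0.0, 102.7]
force: [0.2, -0.2, 0.3]
gripper_width: 45.7
scene [193.63557368 162.93215641] [192.29791845 151.13211271] [(array([191.8, 161. ]), 0.65)]
orange centroid 192.6341463414634 155.08536585365854 82 expect [192.77227285 155.31660106]
top [147.55368681 186.42102151] [143.55204335 183.20564262] []
orange centroid None None 0 expect [144.98769461 184.35920935]
row 0.0023 -0.0004 0.2566 0.0001 -0.0000 -0.0010 | mm 128 deg 0
```

View pics/e.png

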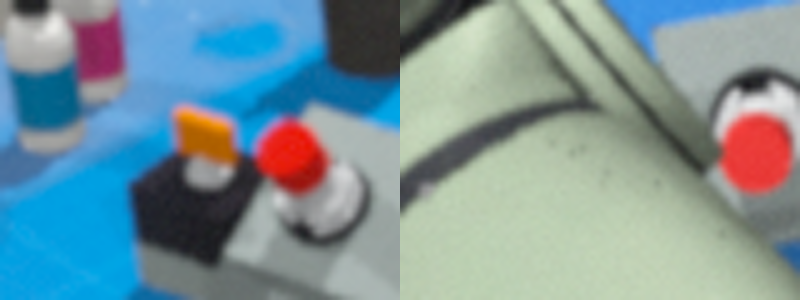

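```bash

python3 -m jog '0.0023 0 0.08 0 0 0;0.0023 0 0.15 0 0 0;0.0023 0 0.21 0 0 0;0.0023 0 0.24 0 0 0;0.0023 0 0.2566 0 0 0;0.0023 0 0.2566 0 0 0' 
python3 -m jog '0 0 0 0 0 0;0 0 0 0 0 0;0 0 0 0 0 0;0 0 0 0 0 0;0 0 0 0 0 0;0 0 0 0 0 0;0 0 0 0 0 0' -1 30
python3 -m jog '0 0 -0.03 0 0 0;0 0 -0.06 0 0 0;0 0 -0.1 0 0 0;0 0 -0.16 0 0 0;0 0 -0.22 0 0 0;0 0 -0.26 0 0 0;0 0 -0.26 0 0 0'
```

```text
time_s: 19.47
ee_pos: [461.4, 416.7, 105.2]
ee_rot: [-179.8, 0.1, 102.6]
force: [-0.1, -0.5, -0.4]
gripper_width: 45.8
time_s: 20.05
ee_pos: [462.1, 417.1, 106.2]
ee_rot: [-180.0, 0.0, 102.6]
force: [0.9, -0.3, 3.4]
gripper_width: 12.0
time_s: 20.63
ee_pos: [463.6, 418.7, 241.1]
ee_rot: [179.6, -0.2, 102.6]
force: [0.4, -0.1, -1.0]
gripper_width: 11.8
```

```bash
python3 - <<'E'
from h import *
go([494.5,-28.7,245],down(13.4))
E
```

```text
row -0.8866 -0.1355 -0.0119 0.0017 -0.0053 0.9916 | mm 448 deg 89
```

```bash

python3 -m jog '-0.8866 -0.1355 -0.0119 0.0017 -0.0053 0.9916;-0.8866 -0.1355 -0.0119 0.0017 -0.0053 0.9916;-0.8866 -0.1355 -0.0119 0.0017 -0.0053 0.9916;-0.8866 -0.1355 -0.0119 0.0017 -0.0053 0.9916;-0.8866 -0.1355 -0.0119 0.0017 -0.0053 0.9916;-0.8866 -0.1355 -0.0119 0.0017 -0.0053 0.9916;-0.8866 -0.1355 -0.0119 0.0017 -0.0053 0.9916;-0.8866 -0.1355 -0.0119 0.0017 -0.0053 0.9916;-0.8866 -0.1355 -0.0119 0.0017 -0.0053 0.9916;-0.8866 -0.1355 -0.0119 0.0017 -0.0053 0.9916;-0.8866 -0.1355 -0.0119 0.0017 -0.0053 0.9916;-0.8866 -0.1355 -0.0119 0.0017 -0.0053 0.9916;-0.8866 -0.1355 -0.0119 0.0017 -0.0053 0.9916;-0.8866 -0.1355 -0.0119 0.0017 -0.0053 0.9916;-0.8866 -0.1355 -0.0119 0.0017 -0.0053 0.9916;-0.8866 -0.1355 -0.0119 0.0017 -0.0053 0.9916;-0.8866 -0.1355 -0.0119 0.0017 -0.0053 0.9916'
python3 - <<'E'
from h import *
s=state();p=s['ee_pos'];R=rz(13.4)
sl=np.array([494.5,-28.7,111])
im=[]
for c,(u,v,w,h) in(("scene",(318,195,40,60)),("top",(312,172,40,60))):
    I=grab_frame(c);O=np.array([u-w,v-h]);
    cor=[sl+R@[a,b,0] for a,b in((19,7),(-19,7),(-19,-7),(19,-7))]
    print(c,'slot corners',[((q-O)*5).round().tolist() for q in proj(np.array(cor),c)],'head',((proj(p+[0,0,-59],c)[0]-O)*5).round())
    im.append(cv2.resize(I[v-h:v+h,u-w:u+w,::-1],(400,600),interpolation=cv2.INTER_CUBIC))
cv2.imwrite('pics/f.png',np.hstack(im))
E
```

```text
time_s: 22.05
ee_pos: [494.2, -28.2, 244.6]
ee_rot: [-180.0, 0.0, 13.5]
force: [0.1, 1.2, -1.1]
gripper_width: 11.8
scene slot corners [[254.0, 364.0], [223.0, 410.0], [252.0, 419.0], [282.0, 373.0]] head [269. 261.]
top slot corners [[239.0, 273.0], [258.0, 346.0], [285.0, 340.0], [266.0, 267.0]] head [290. 270.]
```

View pics/f.png

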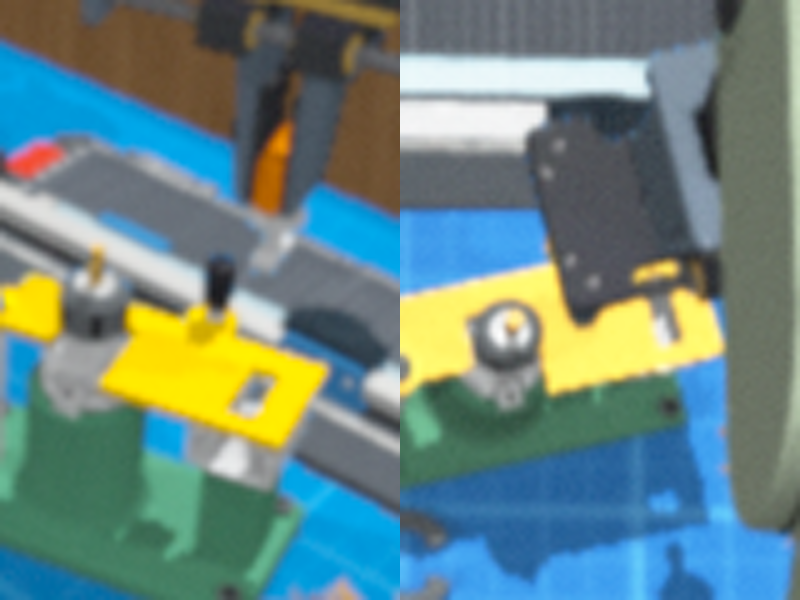

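```bash
python3 - <<'E'
from h import *
go([493.3,-28.6,175],down(13.4))
E
```

```text
row -0.0023 0.0002 0.1396 -0.0001 0.0002 0.0009 | mm 70 deg 0
```

```bash

python3 -m jog '-0.0023 0 0.06 0 0 0;-0.0023 0 0.11 0 0 0;-0.0023 0 0.1396 0 0 0;-0.0023 0 0.1396 0 0 0;-0.0023 0 0.1396 0 0 0'
python3 -m jog '0 0 0.008 0 0 0;0 0 0.016 0 0 0;0 0 0.024 0 0 0;0 0 0.024 0 0 0'
```

```text
time_s: 22.57
ee_pos: [493.1, -28.3, 174.8]
ee_rot: [-180.0, 0.1, 13.5]
force: [0.2, 0.0, -0.7]
gripper_width: 11.9
time_s: 22.9
ee_pos: [492.9, -28.3, 162.5]
ee_rot: [-180.0, 0.1, 13.5]
force: [0.1, -0.5, -1.3]
gripper_width: 12.0
```

```bash

python3 -m jog '0 0 0.007 0 0 0;0 0 0.014 0 0 0;0 0 0.02 0 0 0;0 0 0.02 0 0 0'
python3 -m jog '0 0 0.004 0 0 0;0 0 0.007 0 0 0;0 0 0.01 0 0 0;0 0 0.01 0 0 0'
```

```text
time_s: 23.23
ee_pos: [492.4, -28.2, 151.9]
ee_rot: [-179.9, 0.2, 13.5]
force: [-0.5, 0.3, -1.7]
gripper_width: 11.4
time_s: 23.57
ee_pos: [492.5, -28.2, 147.2]
ee_rot: [-179.9, 0.2, 13.5]
force: [-0.9, -0.3, 1.6]
gripper_width: 11.6
```

```bash

python3 -m jog '0 0 0.002 0 0 0;0 0 0.002 0 0 0'
python3 -m jog '0 0 0 0 0 -0.08;0 0 0 0 0 -0.16;0 0 0 0 0 -0.24;0 0 0 0 0 -0.32;0 0 0 0 0 -0.4;0 0 0 0 0 -0.48;0 0 0 0 0 -0.5;0 0 0 0 0 -0.5'
```

```text
time_s: 23.73
ee_pos: [492.7, -28.2, 147.1]
ee_rot: [-180.0, 0.1, 13.5]
force: [-2.0, 0.2, 6.7]
gripper_width: 12.1
time_s: 24.4
ee_pos: [492.9, -28.2, 147.2]
ee_rot: [-179.9, 0.0, 58.6]
force: [-0.8, -0.1, -1.3]
gripper_width: 12.0
```

```bash

python3 -m jog '0 0 0 0 0 -0.08;0 0 0 0 0 -0.16;0 0 0 0 0 -0.24;0 0 0 0 0 -0.32;0 0 0 0 0 -0.4;0 0 0 0 0 -0.48;0 0 0 0 0 -0.5;0 0 0 0 0 -0.5'
python3 - <<'E'
from h import *
s=state();print(s['torque'],s['force'],s['ee_rot'],s['ee_pos'])
E
```

```text
time_s: 25.07
ee_pos: [493.0, -28.3, 147.2]
ee_rot: [-179.9, -0.0, 103.5]
force: [-0.6, 0.4, -1.1]
gripper_width: 11.9
[-0.12336906  0.01125415  0.02508193] [-0.58812136  0.40452096 -1.06391519] [-1.79935895e+02 -2.06024504e-02  1.03516374e+02] [493.01607142 -28.2570279  147.20604084]
```

```bash

python3 -m jog '0 0 -0.004 0 0 0;0 0 -0.008 0 0 0;0 0 -0.01 0 0 0;0 0 -0.01 0 0 0' - 15
python3 -m jog '0 0 0.005 0 0 0;0 0 0.01 0 0 0;0 0 0.012 0 0 0;0 0 0.012 0 0 0'
```

```text
time_s: 25.4
ee_pos: [492.7, -28.1, 150.5]
ee_rot: [-179.9, -0.1, 103.5]
force: [3.2, -0.4, -17.7]
gripper_width: 12.3
time_s: 25.73
ee_pos: [493.5, -28.0, 147.2]
ee_rot: [180.0, -0.0, 103.5]
force: [-2.8, 0.1, 7.5]
gripper_width: 12.0
```

Caught under the lips (−17.7 N after 3 mm of lift), and lowered again until the collar rested. Now release and check.

```bash

python3 -m jog '0 0 0 0 0 0;0 0 0 0 0 0;0 0 0 0 0 0;0 0 0 0 0 0;0 0 0 0 0 0' -0.2
python3 -m jog '0 0 -0.04 0 0 0;0 0 -0.1 0 0 0;0 0 -0.18 0 0 0;0 0 -0.24 0 0 0;0.1 0 -0.26 0 0 0;0.2 0 -0.26 0 0 0;0.3 0 -0.26 0 0 0;0.36 0 -0.26 0 0 0;0.42 0 -0.26 0 0 0;0.48 0 -0.26 0 0 0;0.48 -0.1 -0.26 0 0 0;0.48 -0.2 -0.26 0 0 0;0.48 -0.2 -0.26 0 0 0;0.48 -0.2 -0.26 0 0 0'
python3 - <<'E'
from h import *
sl=np.array([493.3,-28.2,111])
im=[]
for c,(u,v,w,h) in(("scene",(300,190,40,60)),("top",(300,172,40,60))):
    I=grab_frame(c)
    for n,p in(('bolt',sl),):print(c,n,proj(p,c)[0].round(1),[(np.round(d['location'],1),round(d['confidence'],2)) for d in tip_of('wing_bolt',c)[:1]])
    im.append(cv2.resize(I[v-h:v+h,u-w:u+w,::-1],(400,600),interpolation=cv2.INTER_CUBIC))
cv2.imwrite('pics/g.png',np.hstack(im))
E
```

```text
time_s: 26.15
ee_pos: [493.5, -28.1, 147.2]
ee_rot: [180.0, -0.0, 103.5]
force: [-0.4, 0.8, -0.0]
gripper_width: 36.4
time_s: 27.32
ee_pos: [336.7, 181.1, 277.1]
ee_rot: [-179.9, -0.0, 103.6]
force: [-0.5, 0.7, 0.7]
gripper_width: 36.4
scene bolt [328.1 213.4] [(array([327.6, 210.7]), 0.81)]
top bolt [324.2 173.7] []
```

View pics/g.png

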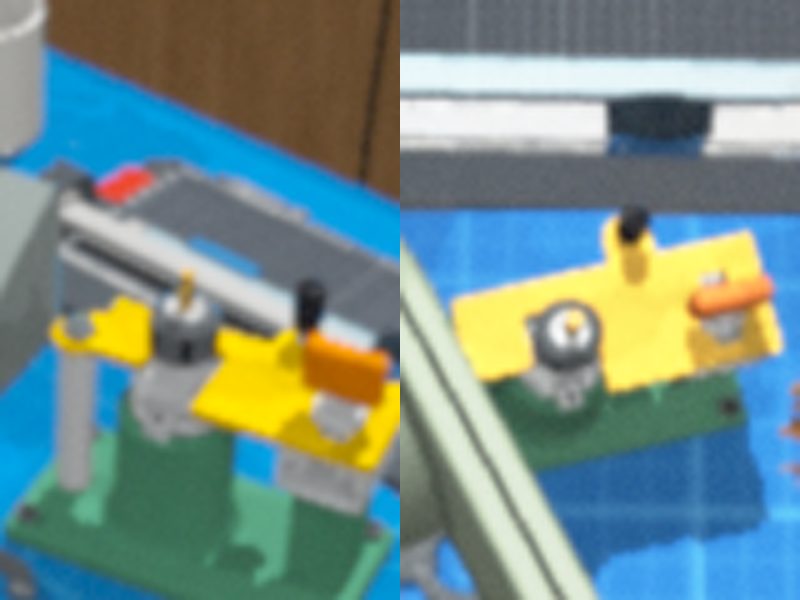

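The picture shows the fork shut round the neck, with its knob at crop (310,300). The bolt's collar is on the fork and its wing lies across the channel at about (345,365) in the scene crop and (730,295) in the top crop. The robot is touching nothing.

```bash
python3 -c "
from workcell import *
print(job_done())"
```

```text
the job is handed in; nothing more can be done
None
```

The job is handed in, at about 27 s of the 69 s allowed. The holder with the brass bit is in the stand's socket, the fork is shut round its neck, and the wing bolt is in the slot with its quarter turn.

- **Holder:** It went down to within about 2 mm of the expected height, and pushing on with 20 N moved it only another 0.7 mm. The pictures show a key in a flange notch.
- **Fork:** It stopped firmly against about 10 N at a measured angle of -0.01 rad, so it is shut as far as it goes.
- **Wing bolt:** The collar rested on the fork. After the turn, a trial lift met 17.7 N within 3 mm, so the head is caught under the lips. I lowered it again before letting go.
- **End state:** The last pictures show the stand as asked, with the gripper clear. I did not move the red-capped holder or the other things, but I did not look at them again before handing in.

**Disagreements:**
- The networks' points for the stand differed by 2–3 pixels. I settled its pose from the base edge and from where the arm met the socket and the fork stop.
- The bit tip looked about 2.5 pixels lower than predicted once the holder was seated.
- The network's final bolt point was about 3 pixels off my estimate, and the top camera's network did not find the bolt, though it is plain in the picture.

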